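# Pack out the short stop and hold the bearing cover home

## Task

Set the bearing cover up for its scan. The fixture's two back stops are not equally deep, so stand the tall packing block on the fixture in the wide gap between the cover and the short stop, square to it and in line with it, its 30 mm thickness across the gap; then push the cover back until it sits square and flush, directly against the deep stop at one end and against the block, itself flush on the short stop, at the other. Finish while still pressing the cover firmly home; do not let go, and leave the flat packing block and the V block where they are.

Things in the scene. Friction and masses are not known exactly. Their poses are not given: they have to be found in the camera images.
- fixture: black steel sub-plate fixed to the table, 230 (x) x 250 (y) x 12 mm; origin at the centre of its underside, so its top is at z = +12 mm. Its +x axis points to the back, away from the robot, towards the stops; a slight yaw either way. The two stops stand on it at y = +65 and y = -65 mm, their common rear line at x = +105 mm; which is left and which right varies.
- deep_stop_face (a point): foot of the front face (centre of its width, on the sub-plate's top) of the deep stop: a steel block fixed on the sub-plate, 55 (x) x 50 (y) x 18 mm high; its axes are parallel to the fixture's, +x into the block. The cover lies 9 to 15 mm in front of it at the start, too narrow for any packing block.
- short_stop_face (a point): the same point on the short stop, 25 (x) x 50 (y) x 18 mm high: its face is set back 30 mm behind that of the deep stop, so that the gap between it and the cover is about 36 to 45 mm at the start; +x into the block.
- deep_stop: the deep stop itself; origin at the foot of its rear face, its front face at x = -55 mm.
- short_stop: the short stop itself; origin at the foot of its rear face, its front face at x = -25 mm.
- cover: loose machined aluminium bearing cover lying on the sub-plate in front of the stops: a plate 110 (x) x 190 (y) x 16 mm high with a round boss 58 mm across and 14 mm higher in its middle, about 0.6 kg. Origin at the centre of its underside; +x towards the stops; its back edge at x = +55 mm. It slides under a push of about 3 to 8 N.
- cover_front (a point): middle of the cover's front edge (the side towards the robot), at half its 16 mm thickness, 20 mm above the table; push here towards the stops; a push spread to both sides of it keeps the cover squarest. The sub-plate reaches about 50 mm further to the front.
- tall_packer: loose ground steel packing block, the tall one: 30 (x) x 45 (y) x 45 mm high, 0.16 kg. Origin at the centre of its underside; it stands on the table to the left of the fixture, within 0.3 m of it (not one of the blocks at the far back). It can be gripped across its 45 mm or its 30 mm. In the gap its x axis must lie along the fixture's (either way round).
- flat_packer: another ground packing block, 35 x 60 x 20 mm high, lying flat on the table; the wrong size, leave it alone. Origin at the centre of its underside.
- v_block: ground steel V block 45 x 50 x 35 mm on the table; leave it alone. Origin at the centre of its underside.

How it is judged:
By the outcome, as a careful person would: the job done as asked, in the order asked, and still so for the second after the job is handed in, while the arm keeps its last pose, push and grip.
It also fails if it takes over 54 s, if anything falls off the work surface, if the arm or the gripper's body presses on something with over 40 N, if the wrist force passes 120 N, or if a joint passes its speed limit or range.

## Robot

A 6-joint arm with a two-finger parallel gripper is mounted at the origin on a cart in front of the work surface, level with it; the furniture and walls round the work are solid. World frame = base frame: x ahead of the robot, y to its left, z up, the work surface at z = 0. Lengths are in m, angles in rad, forces in N, time in s.
With the tool pointing down it reaches from about 0.4 to 0.925 m from the base axis. Payload 12.5 kg.
Tool frame: the origin (TCP) lies between the finger pads; the fingertips stand 11 mm ahead of it and the grasp point (between the pads) lies 8 mm behind it; z points along the fingers, y is the line along which they close (so a half turn about z gives the same grasp; the last joint's range is limited). The gripper opens to 95 mm and grips with 3 to 60 N. Pads are 20 mm wide; open, the fingers measure 119 mm over their backs; the gripper's body (75 mm by 180 mm) begins 59 mm behind the grasp point.
Start: joints at [1.076, 0.491, 1.559, -0, 1.092, -0.106], TCP at [0.237, 0.578, 0.189] pointing down, gripper open.
Joint ranges: [-3.1, 3.1], [-0.84, 2.19], [0.05, 2.79], [-1.13, 4.28], [0.06, 2.93], [-2.69, 2.69]. Speed limits (rad/s): [2.22, 2.22, 2.79, 3.14, 3.14, 3.14].

## Interface

Orientations are given as a unit quaternion [w, x, y, z].
In Python, from workcell import bot, imaging gives the robot as it stands (bot), with the cameras (imaging).
- The arm moves only by the tool shift_gripper, called after "Emit:" as name(argument=value, ...), one argument or row to a line, values as JSON. Schema: {"type":"object","properties":{"steps":{"type":"object","properties":{"x":{"type":"array","items":{"type":"number"},"minItems":1,"maxItems":8},"y":{"type":"array","items":{"type":"number"},"minItems":1,"maxItems":8},"z":{"type":"array","items":{"type":"number"},"minItems":1,"maxItems":8},"yaw":{"type":"array","items":{"type":"number"},"minItems":1,"maxItems":8}},"additionalProperties":false,"required":["x","y","z","yaw"]},"aperture":{"type":"number"},"squeeze":{"type":"number"},"only":{"type":"string"},"quiet":{"type":"boolean"},"lines":{"type":"string"}},"required":["steps"],"additionalProperties":false}. steps is an object with one list for each field, all of the same length, 1 to 8, a row being the entries at one place: x, y, z (the shift in m), yaw (a turn about the tool's z in rad); each row shifts and turns the commanded pose from where the row before left it, along the tool's axes as they then stand; what a row does not reach is not made up. A row lasts 1/8 s, in which the tool goes at most 0.0625 m and 0.188 rad, less where a joint would pass 70% of its speed; a pose out of reach is approached as far as the arm can. aperture is the finger opening in m, set as the call begins (left out keeps the last). The fingers move at their own pace and stop on an object; squeeze is the grip in N (left out, the last holds). Time passes only in rows, so rows that do not move let the fingers close. The tool returns the time, the measured TCP pose, the force, the opening and the grip force at its end. only (a regular expression) keeps the lines of the reply that match it, lines (a string "A,B") keeps lines A to B, and quiet returns only ok. Input that does not fit is refused with a message, and nothing moves.
- bot.sense(): the state, without advancing time (a new reading comes with each control period).
- imaging.read_camera(name): name is "side" or "top" or "wrist"; returns a dict with "color" (480x640x3 uint8, blue, green, red), "camera_matrix" (3x3 intrinsics, pixels), "R" (3x3) and "t" (3): a world point X has camera coordinates R X + t. Camera axes: x right, y down, z forward; pixel columns grow to the right and rows downward; lengths in m; the calibration is good to about 2 mm. A picture is of the moment at which its call begins. There is no depth.
- bot.job_done(): hands the job in; it is judged then, once.
The state is a dict: "time_s": time; "q": joint angles; "qvel": joint speeds; "joint_torque": joint torques, N m; "eef_pos": TCP position; "ee_rot": TCP orientation; "force": force on the tool from outside, world axes, zero at the start; "torque": the same for the moment, N m; "finger_gap": finger opening in m; "finger_force": force on a finger pad.
Only numpy, scipy, OpenCV 4.12 (cv2) and the standard library are available. Lean on these libraries where they do the work, as an engineer would, in place of code of your own. Each camera call takes 0.05 s, during which the arm holds its last target. There are 200 camera calls.

## Working session

There is one attempt and no reset: what is moved stays moved. The work goes in short steps, Python scripts to look and compute and a tool call to move; the robot and the scene stay as the last step left them, time stands still between calls to the robot, and variables do not carry over. Pictures are saved under pics/ and viewed, at most 10 in all, crops included, and the job is handed in when it is done.

```bash
ls; mkdir -p pics
```

Run:
```python
from workcell import bot, imaging
import cv2,numpy as np
s=bot.sense();print(s['time_s'],s['eef_pos'],s['ee_rot'],s['finger_gap'])
for n in ('top','side'):
    c=imaging.read_camera(n);cv2.imwrite(f'pics/{n}0.png',c['color']);np.savez(f'{n}0.npz',**c)
    print(n,c['camera_matrix'].tolist(),np.round(c['R'],3).tolist(),(-c['R'].T@c['t']).round(3))
```

```text
pics
workcell.py
0.0 [0.23679474 0.578101   0.18874588] [-1.67779847e-04  1.93179294e-01  9.81163303e-01 -5.52185125e-04] 0.09494555705135349
top [[604.6585469006154, 0.0, 320.1655411438886], [0.0, 604.6585469006154, 236.09777913033005], [0.0, 0.0, 1.0]] [[0.02, -1.0, 0.01], [-0.99, -0.022, -0.138], [0.138, -0.007, -0.99]] [0.415 0.122 1.147]
side [[441.37399856134726, 0.0, 316.16316066537576], [0.0, 441.37399856134726, 236.89164872130092], [0.0, 0.0, 1.0]] [[0.885, -0.466, -0.012], [-0.236, -0.425, -0.874], [0.402, 0.776, -0.486]] [ 0.185 -0.569  0.491]
```

View pics/top0.png

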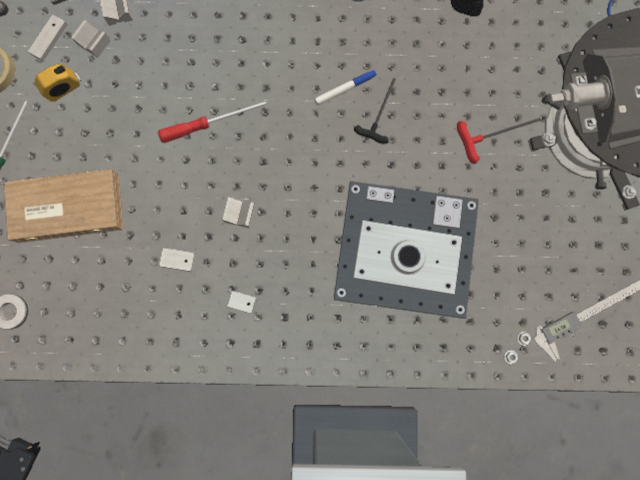

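View pics/side0.png

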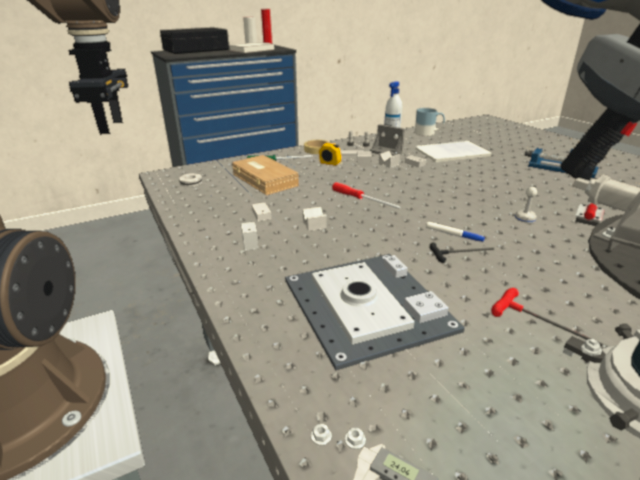

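The top view shows the fixture at the centre (335–478, 182–318). The short stop is on the left at (380,195) and the deep stop on the right at (447,210). The tall packer is at (241,301), the flat one at (177,260) and the V block at (238,211). The side view confirms the tall block at (250,235).

Create h.py:
```python
import numpy as np,cv2
def ray(c,uv,z):
    uv=np.atleast_2d(np.asarray(uv,float));K,R,t=c['camera_matrix'],c['R'],c['t']
    d=np.c_[(uv-K[:2,2])/K[0,0],np.ones(len(uv))]@R
    C=-R.T@t
    return C+d*((z-C[2])/d[:,2])[:,None]
def proj(c,X):
    p=np.atleast_2d(X)@c['R'].T+c['t'];p=p/p[:,2:]
    return (p@c['camera_matrix'].T)[:,:2]
```

Run:
```python
from h import *
c=np.load('top0.npz');im=c['color'];g=cv2.cvtColor(im,cv2.COLOR_BGR2GRAY)
def rect(name,seed,box,th,z,inv=False):
    x0,y0,x1,y1=box
    m=np.zeros_like(g);s=g[y0:y1,x0:x1];m[y0:y1,x0:x1]=((s<th) if inv else (s>th))*255
    cs,_=cv2.findContours(m,cv2.RETR_EXTERNAL,cv2.CHAIN_APPROX_NONE)
    k=max(cs,key=cv2.contourArea);P=ray(c,k[:,0],z)[:,:2].astype(np.float32)*1000
    r=cv2.minAreaRect(P);print(name,np.round(r[0],1),np.round(r[1],1),round(r[2],2))
    print(np.round(cv2.boxPoints(r)).tolist())
for th in (170,190,210): rect('tall',0,(215,280,270,325),th,.045)
for th in (150,175): rect('cover',0,(345,215,470,300),th,.028)
for th in (130,150): rect('deep',0,(428,190,466,232),th,.030);rect('short',0,(362,182,398,206),th,.030)
for th in (75,85,95): rect('fix',0,(325,175,490,325),th,.012,True)
def crop(x0,y0,x1,y1,f): return cv2.resize(im[y0:y1,x0:x1],None,fx=f,fy=f,interpolation=cv2.INTER_CUBIC)
a=crop(330,175,485,325,3);b=crop(205,190,285,325,3)
o=np.zeros((450,720,3),np.uint8);o[:450,:465]=a;o[:405,475:715]=b;cv2.imwrite('pics/crop1.png',o)
```

```text
tall [446.2 254.3] [45.  30.3] 75.11
[[426.0, 236.0], [455.0, 229.0], [467.0, 272.0], [437.0, 280.0]]
tall [446.2 254. ] [43.5 28. ] 76.59
[[428.0, 236.0], [455.0, 230.0], [465.0, 272.0], [438.0, 278.0]]
tall [442.8 271.1] [10.6  4. ] 64.95
[[439.0, 267.0], [442.0, 265.0], [447.0, 275.0], [443.0, 277.0]]
cover [536.4 -50.7] [188.9 109.3] 81.87
[[469.0, -137.0], [577.0, -152.0], [604.0, 35.0], [496.0, 51.0]]
cover [536.1 -50.9] [187.7 107.4] 81.85
[[470.0, -136.0], [576.0, -151.0], [603.0, 34.0], [496.0, 50.0]]
deep [ 623.2 -124.9] [49.9 55. ] 83.02
[[593.0, -146.0], [647.0, -153.0], [653.0, -104.0], [599.0, -97.0]]
short [653.6   2.1] [49.8 25.1] 82.99
[[638.0, -21.0], [663.0, -24.0], [669.0, 25.0], [644.0, 28.0]]
deep [ 622.9 -125.2] [48.5 54. ] 83.11
[[593.0, -146.0], [647.0, -153.0], [653.0, -104.0], [599.0, -98.0]]
short [653.6   2. ] [48.5 24.5] 83.01
[[638.0, -21.0], [663.0, -24.0], [669.0, 25.0], [644.0, 28.0]]
fix [539.9 -55.3] [36.1 37.9] 1.23
[[521.0, -37.0], [522.0, -75.0], [558.0, -74.0], [558.0, -36.0]]
fix [539.  -55.3] [38.1 37.9] 0.14
[[520.0, -36.0], [520.0, -74.0], [558.0, -74.0], [558.0, -36.0]]
fix [555.8 -48.1] [266.8 233.7] 83.01
[[424.0, -166.0], [656.0, -195.0], [688.0, 70.0], [456.0, 99.0]]
```

View pics/crop1.png

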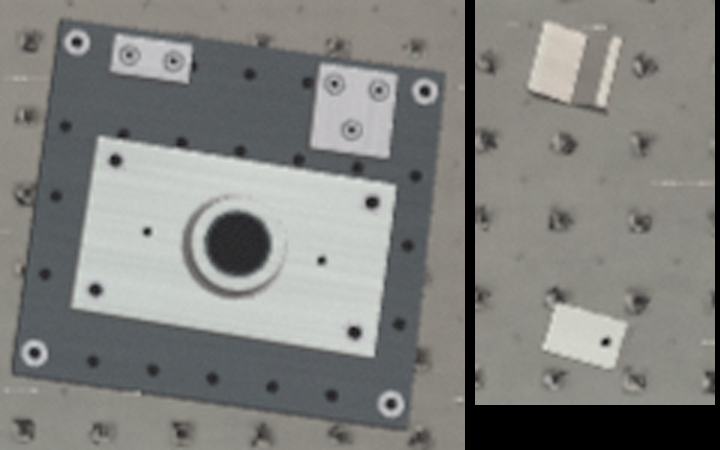

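The crop shows the fixture square and clean. Fixture yaw is −7.0°, cover −8.1° and tall packer about −14.6°. The short stop is on the left. The required moves are clear, so I'll move above the packer.

Emit:
shift_gripper(
  steps={"x":[-0.0452,-0.0452,-0.0452,-0.0452,-0.0452,-0.0452,-0.0449,0],"y":[-0.0315,-0.0315,-0.0315,-0.0315,-0.0315,-0.0315,-0.0315,0],"z":[0.005,0.005,0.005,0.005,0.005,0.005,0.01,0],"yaw":[0,0,0,0,0,0,0,-0.134]},
  aperture=0.08,
  squeeze=20,
)

```text
time_s: 1.1
eef_pos: [0.4472, 0.2516, 0.1485]
ee_rot: [-0.001, 0.128, 0.992, -0.0]
force: [-0.1, -0.5, 0.1]
finger_gap: 0.0799
finger_force: 0.0
```

Emit:
shift_gripper(
  steps={"x":[0,0],"y":[0,0],"z":[0,0],"yaw":[0,0]},
)

```text
time_s: 1.35
eef_pos: [0.4456, 0.2549, 0.1494]
ee_rot: [-0.0, 0.128, 0.992, 0.0]
force: [-0.2, -0.4, -0.1]
finger_gap: 0.0799
finger_force: 0.0
```

Run:
```python
from workcell import bot, imaging
from h import *
s=bot.sense();print(s['time_s'],s['eef_pos'],s['ee_rot'],s['q'])
c=imaging.read_camera('wrist');cv2.imwrite('pics/w1.png',c['color']);np.savez('w1.npz',**c)
g=cv2.cvtColor(c['color'],cv2.COLOR_BGR2GRAY);print(c['color'].shape,proj(c,[[.446,.254,.045],list(s['eef_pos'])]))
```

```text
1.35 [0.44557034 0.25492036 0.14935002] [-1.50453871e-06  1.28022129e-01  9.91771311e-01  3.81573510e-05] [ 3.90898399e-01  3.82799647e-01  1.87680731e+00  8.77589542e-05
  8.81950439e-01 -9.23204829e-01]
(480, 640, 3) [[321.5778624  236.21314054]
 [322.52488102 274.58331947]]
```

View pics/w1.png

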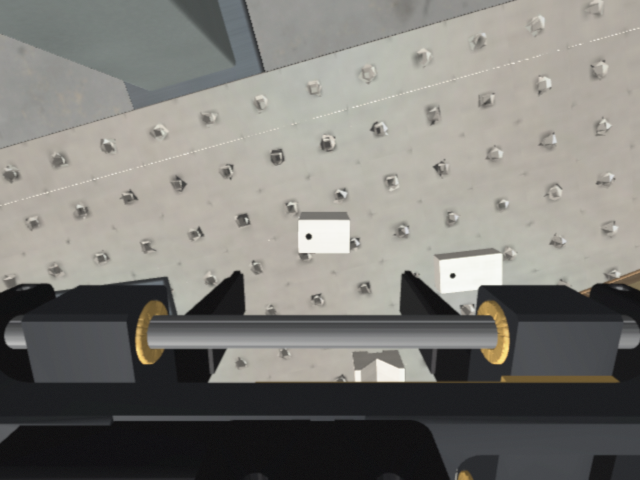

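The wrist view shows the tall packer's bright top face at (299–350, 220–253), nearly aligned with the fingers. I'll measure it precisely.

Run:
```python
from h import *
c=np.load('w1.npz');g=cv2.cvtColor(c['color'],cv2.COLOR_BGR2GRAY)
print(g[205:260:3,330]);print(g[235,290:360:3])
for th in (225,235,242):
    m=np.zeros_like(g);m[200:265,285:365]=(g[200:265,285:365]>th)*255
    cs,_=cv2.findContours(m,cv2.RETR_EXTERNAL,cv2.CHAIN_APPROX_NONE);k=max(cs,key=cv2.contourArea)
    r=cv2.minAreaRect((ray(c,k[:,0],.045)[:,:2]*1000).astype(np.float32));print(th,r)
```

```text
[176 177 165 117 117 229 246 246 247 246 246 245 244 245 244 244 199 175
 176]
[176 176 175 247 245 197  36 136 246 246 245 246 245 246 246 246 246 246
 246 246 174 172 170 176]
225 ((446.3710632324219, 255.5210723876953), (44.51344680786133, 28.59789276123047), 75.2645492553711)
235 ((446.8275146484375, 255.5404815673828), (43.144737243652344, 27.722341537475586), 75.26472473144531)
242 ((446.3712463378906, 255.60000610351562), (42.940391540527344, 26.80956268310547), 75.26470947265625)
```

Emit:
shift_gripper(
  steps={"x":[-0.0008,0,0,0],"y":[0,0,0,0],"z":[0.043,0.043,0.0434,0],"yaw":[0,0,0,0]},
)

```text
time_s: 1.9
eef_pos: [0.445, 0.2543, 0.018]
ee_rot: [-0.002, 0.127, 0.992, -0.001]
force: [-0.5, 1.1, 1.0]
finger_gap: 0.0796
finger_force: 0.0
```

Emit:
shift_gripper(
  steps={"x":[0,0,0,0],"y":[0,0,0,0],"z":[0,0,0,0],"yaw":[0,0,0,0]},
  aperture=0.035,
  squeeze=30,
)

```text
time_s: 2.4
eef_pos: [0.4469, 0.2544, 0.0206]
ee_rot: [0.0, 0.127, 0.992, 0.0]
force: [-0.8, -0.1, 1.0]
finger_gap: 0.0453
finger_force: 0.0
```

Emit:
shift_gripper(
  steps={"x":[0,0,0],"y":[0,0,0],"z":[0,0,0],"yaw":[0,0,0]},
)

```text
time_s: 2.78
eef_pos: [0.4467, 0.2543, 0.02]
ee_rot: [0.0, 0.127, 0.992, 0.0]
force: [0.0, -0.0, 1.6]
finger_gap: 0.0348
finger_force: 1.1
```

Emit:
shift_gripper(
  steps={"x":[0,0,0,0,0],"y":[0,0,0,0,0],"z":[-0.03,-0.04,0,0,0],"yaw":[0,0,0,0,0]},
)

```text
time_s: 3.4
eef_pos: [0.4461, 0.2541, 0.089]
ee_rot: [-0.001, 0.127, 0.992, -0.0]
force: [0.8, 0.3, -0.3]
finger_gap: 0.035
finger_force: 0.0
```

Run:
```python
from workcell import bot, imaging
from h import *
s=bot.sense();p=s['eef_pos'];q=s['ee_rot'];print(p,q)
x=np.array([2*q[1]**2-1,2*q[1]*q[2]]);y=np.array([2*q[1]*q[2],2*q[2]**2-1])
a=np.deg2rad(-7);ex=np.array([np.cos(a),np.sin(a)])
for off in (.004,.040):
    T=np.array([.6263,.00545])-off*ex
    d=T-p[:2];print(off,T,d@x,d@y)
print('turn',np.degrees(np.arctan2(y[1],y[0])),-(np.deg2rad(83)-np.arctan2(y[1],y[0])))
```

```text
[0.44612826 0.25409948 0.08895769] [-7.63962320e-04  1.27074542e-01  9.91892795e-01 -4.00865621e-04]
0.004 [0.62232982 0.00593748] -0.2330697984877744 -0.19572861478993644
0.04 [0.58659815 0.01032477] -0.1973861348306412 -0.2004905627000252
turn 75.39883616354022 -0.13266533592974694
```

The opening reached 35 mm with no grip force, so the grasp failed. I'll look.

Run:
```python
from workcell import bot, imaging
from h import *
c=imaging.read_camera('wrist');t=imaging.read_camera('top');np.savez('w2.npz',**c);np.savez('top2.npz',**t)
o=np.zeros((480,800,3),np.uint8);o[:360,:480]=cv2.resize(c['color'],(480,360));o[:320,480:]=cv2.resize(t['color'][220:380,160:320],(320,320));cv2.imwrite('pics/a2.png',o)
```

```text
(no output)
```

View pics/a2.png

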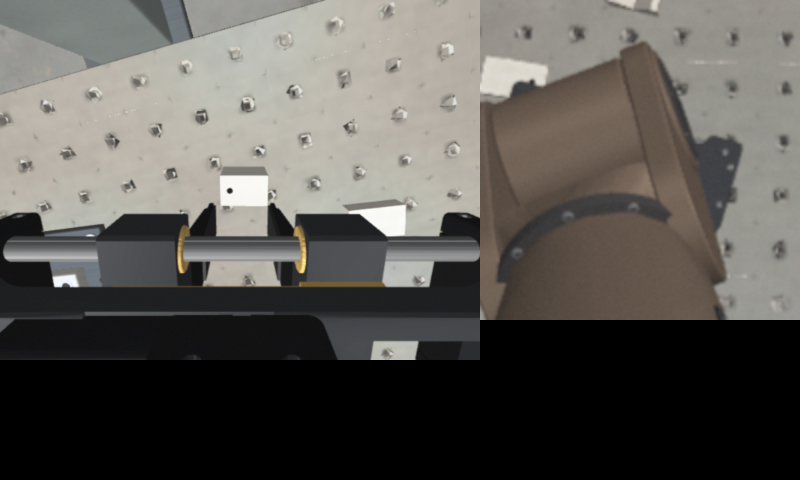

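The packer still stands on the table at wrist pixel ≈(325,253), apparently displaced towards the robot side. I'll remeasure.

Run:
```python
from workcell import bot, imaging
from h import *
c=np.load('w2.npz');g=cv2.cvtColor(c['color'],cv2.COLOR_BGR2GRAY)
for th in (215,230):
    m=np.zeros_like(g);m[215:285,275:375]=(g[215:285,275:375]>th)*255
    cs,_=cv2.findContours(m,cv2.RETR_EXTERNAL,cv2.CHAIN_APPROX_NONE);k=max(cs,key=cv2.contourArea)
    for z in (.035,.045):
        r=cv2.minAreaRect((ray(c,k[:,0],z)[:,:2]*1000).astype(np.float32));print(th,z,np.round(r[0],1),np.round(r[1],1),r[2])
s=bot.sense();print(s['eef_pos'],s['ee_rot'],s['finger_gap'])
print(proj(c,s['eef_pos']),proj(c,[.4464,.2555,.045]))
```

```text
215 0.035 [449.6 254.9] [46.8 31.3] 75.39092254638672
215 0.045 [446.9 255.6] [44.9 30. ] 75.39092254638672
230 0.035 [449.6 254.8] [46.2 29.8] 75.39132690429688
230 0.045 [446.8 255.4] [44.4 28.6] 75.39222717285156
[0.44626705 0.25416187 0.08909098] [-6.76913416e-04  1.27079294e-01  9.91892270e-01 -3.46986470e-04] 0.034833741651921095
[[322.68404283 274.82258233]] [[324.58036078 254.17496557]]
```

The packer hasn't moved, yet the fingers closed to 35 mm around it. I'll reopen, descend again and look before closing.

Emit:
shift_gripper(
  steps={"x":[0,0,0,0],"y":[0,0,0,0],"z":[0,0,0,0],"yaw":[0,0,0,0]},
  aperture=0.08,
)

```text
time_s: 4.0
eef_pos: [0.4466, 0.2543, 0.0899]
ee_rot: [0.0, 0.127, 0.992, 0.0]
force: [0.0, -0.8, -0.4]
finger_gap: 0.0695
finger_force: 0.0
```

Emit:
shift_gripper(
  steps={"x":[0,0,0,0],"y":[0,0,0,0],"z":[0.035,0.034,0,0],"yaw":[0,0,0,0]},
)

```text
time_s: 4.5
eef_pos: [0.447, 0.2545, 0.0218]
ee_rot: [0.0, 0.127, 0.992, 0.0]
force: [-0.7, 0.5, 0.6]
finger_gap: 0.0797
finger_force: 0.0
```

Run:
```python
from workcell import bot, imaging
from h import *
c=imaging.read_camera('wrist');t=imaging.read_camera('side');np.savez('s3.npz',**t);np.savez('w3.npz',**c)
s=bot.sense();print(s['eef_pos'],proj(t,s['eef_pos']))
o=np.zeros((480,800,3),np.uint8);o[:300,:400]=cv2.resize(c['color'],(400,300));o[:400,400:]=cv2.resize(t['color'][170:290,190:310],(400,400));cv2.imwrite('pics/a3.png',o)
```

```text
[0.44719352 0.25462392 0.02219511] [[249.86758426 235.74846887]]
```

View pics/a3.png

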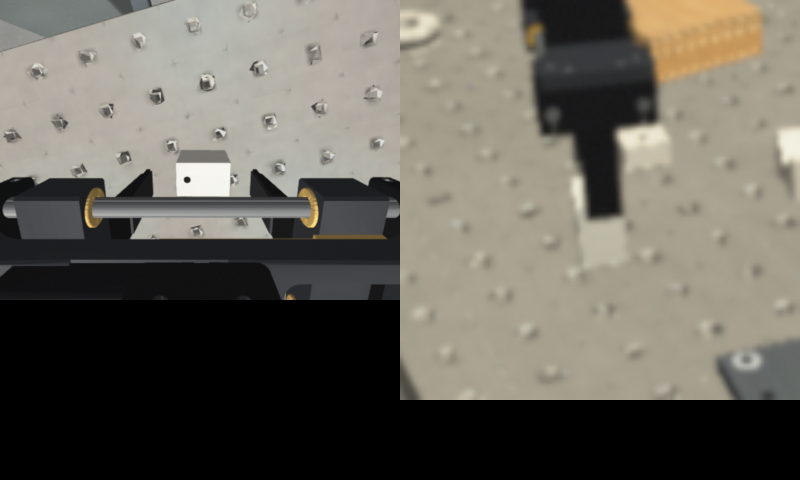

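The side crop shows the near finger's tip at about (251,234), covering only the block's upper part. The wrist view shows the fingers astride the block. I'll compute where that tip really is.

Run:
```python
from h import *
c=np.load('s3.npz');p=np.array([.4472,.2546,.0222]);y=np.array([.252,.968,0]);x=np.array([-.968,.252,0])
for k in (-.04,-.052):
  for z in (.011,.02,.03,.04):
    print(k,z,proj(c,[p+k*y+0.01*x+[0,0,z-p[2]],p+k*y-0.01*x+[0,0,z-p[2]]]).round(1).tolist())
b=np.array([.4464,.2555,0]);print('block near face foot/top',proj(c,[b-.0225*y+.015*x,b-.0225*y-.015*x,b-.0225*y+.015*x+[0,0,.045],b-.0225*y-.015*x+[0,0,.045]]).round(1).tolist())
g=cv2.cvtColor(c['color'],cv2.COLOR_BGR2GRAY);print(g[215:262:2,251]);print(g[224,235:270])
```

```text
-0.04 0.011 [[247.5, 249.7], [256.9, 248.5]]
-0.04 0.02 [[247.1, 246.1], [256.5, 244.9]]
-0.04 0.03 [[246.7, 242.0], [256.2, 240.8]]
-0.04 0.04 [[246.3, 237.8], [255.8, 236.7]]
-0.052 0.011 [[248.0, 252.5], [257.5, 251.3]]
-0.052 0.02 [[247.7, 248.9], [257.2, 247.7]]
-0.052 0.03 [[247.2, 244.7], [256.8, 243.5]]
-0.052 0.04 [[246.8, 240.6], [256.4, 239.4]]
block near face foot/top [[244.4, 250.3], [258.1, 248.5], [242.4, 232.1], [256.5, 230.4]]
[ 23  23  24  23  23  24  23  23  23  26 103 180 185 184 184 182 182 165
 156 159 159 157 158 159]
[159 159 159 158 158 162 189 223 224 189 101  32  22  24  24  24  22  24
  23  33  69 118 153 162 162 162 162 161 161 162 165 166 161 148 136]
```

Run:
```python
from h import *
c=np.load('w3.npz');p=np.array([.4472,.2546,.0222]);y=np.array([.252,.968,0]);x=np.array([-.968,.252,0])
print(c['camera_matrix'][0],(-c['R'].T@c['t']),c['R'][2])
for z in (.011,.022,.035,.048,.06): print(z,proj(c,[p+k*y+[0,0,z-p[2]]+j*x for k in(-.04,.04) for j in (.01,)]).round(1).tolist())
s=np.load('side0.npz');p=np.array([.2368,.5781,.1887]);y=np.array([.379,.925,0]);
for z in (-.011,0,.025,.04): print(z,proj(s,[p-.047*y+[0,0,z],p-.059*y+[0,0,z],p+.047*y+[0,0,z]]).round(1).tolist())
a=s['color'][60:150,50:150];b=c['color'][200:360,160:480]
o=np.zeros((560,800,3),np.uint8);o[:360,:400]=cv2.resize(a,(400,360));o[:200,400:]=cv2.resize(b,(400,200));cv2.imwrite('pics/a4.png',o)
```

```text
[352.98332352   0.         321.99469272] [0.38166596 0.27137281 0.21767718] [ 0.23580272 -0.06214648 -0.96981178]
0.011 [[256.9, 253.4], [388.6, 253.3]]
0.022 [[253.5, 258.5], [392.0, 258.4]]
0.035 [[248.9, 265.3], [396.6, 265.2]]
0.048 [[243.8, 273.0], [401.9, 272.9]]
0.06 [[238.3, 281.2], [407.5, 281.1]]
-0.011 [[108.8, 149.0], [107.1, 150.6], [120.6, 137.3]]
0 [[107.6, 144.3], [106.0, 145.9], [119.6, 133.0]]
0.025 [[105.0, 133.6], [103.3, 135.1], [117.2, 123.0]]
0.04 [[103.4, 127.1], [101.6, 128.5], [115.8, 116.8]]
```

View pics/a4.png

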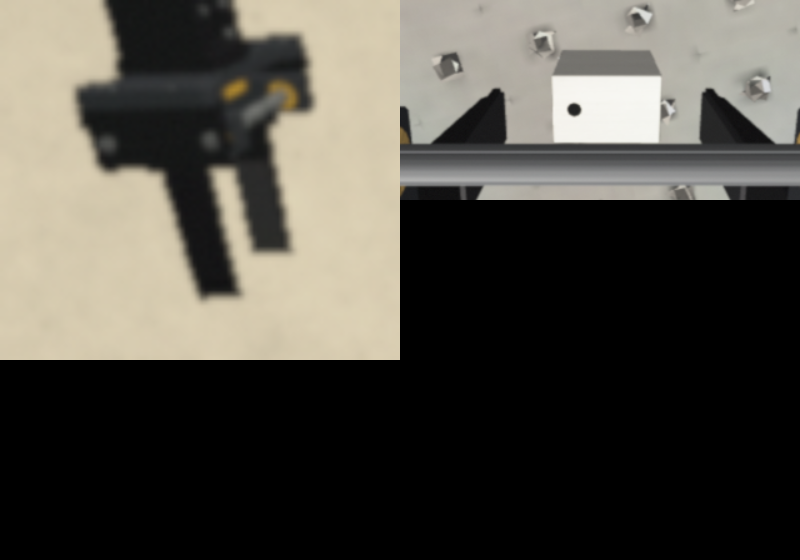

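The side view at start, the side view now and the wrist view all agree. The wrist shows the tips at about (240,272) and (403,272). The real fingertips are about 26 mm behind the reported TCP, not 11 mm ahead of it, so the fingers closed above the block. I'll use tip z = eef z + 0.026 and descend further with care.

Emit:
shift_gripper(
  steps={"x":[0,0,0,0],"y":[0,0,0,0],"z":[0.017,0.016,0,0],"yaw":[0,0,0,0]},
)

```text
time_s: 5.1
eef_pos: [0.4468, 0.2544, -0.0117]
ee_rot: [0.0, 0.127, 0.992, 0.0]
force: [0.8, 0.0, -0.5]
finger_gap: 0.0799
finger_force: 0.0
```

Emit:
shift_gripper(
  steps={"x":[0,0,0,0,0,0,0],"y":[0,0,0,0,0,0,0],"z":[0,0,0,0,0,0,0],"yaw":[0,0,0,0,0,0,0]},
  aperture=0.035,
  squeeze=30,
)

```text
time_s: 5.98
eef_pos: [0.4468, 0.2544, -0.012]
ee_rot: [0.0, 0.127, 0.992, 0.0]
force: [-0.3, 1.6, 2.0]
finger_gap: 0.0449
finger_force: 30.0
```

Gripped at 44.9 mm and 30 N. Next I'll lift, carry and turn.

Emit:
shift_gripper(
  steps={"x":[0,0,-0.0386,-0.0386,-0.0386,-0.0386,-0.0386,-0.0386],"y":[0,0,-0.0327,-0.0327,-0.0327,-0.0327,-0.0327,-0.0328],"z":[-0.035,-0.045,0,0,0,0,0,0],"yaw":[0,0,0,0,0,0,0,0]},
)

```text
time_s: 6.98
eef_pos: [0.6216, 0.0044, 0.0675]
ee_rot: [-0.001, 0.127, 0.992, 0.0]
force: [-0.0, -0.2, -2.0]
finger_gap: 0.0449
finger_force: 30.0
```

Emit:
shift_gripper(
  steps={"x":[0,0,0,0],"y":[0,0,0,0],"z":[0,0,0,0],"yaw":[-0.1326,0,0,0]},
)

```text
time_s: 7.48
eef_pos: [0.621, 0.0066, 0.068]
ee_rot: [-0.0, 0.061, 0.998, 0.0]
force: [-0.2, 0.0, -1.3]
finger_gap: 0.0449
finger_force: 30.0
```

Run:
```python
from workcell import bot, imaging
from h import *
s=bot.sense();q=s['ee_rot'];print(s['eef_pos'],q,s['q'],s['finger_gap'],s['finger_force'],np.degrees(np.arctan2(2*q[2]**2-1,2*q[1]*q[2])))
c=imaging.read_camera('wrist');np.savez('w5.npz',**c)
t=imaging.read_camera('side');np.savez('s5.npz',**t)
o=np.zeros((400,800,3),np.uint8);o[:300,:400]=cv2.resize(c['color'],(400,300));o[:400,400:]=cv2.resize(t['color'][180:380,280:480],(400,400));cv2.imwrite('pics/a5.png',o)
```

```text
[0.62102524 0.00657865 0.06798599] [-4.15641576e-05  6.14179339e-02  9.98112134e-01  5.60729144e-05] [-9.57687795e-02  6.22752339e-01  1.68524766e+00  1.47523831e-04
  8.33679591e-01 -1.54375104e+00] 0.04491455008501033 29.99977558851242 82.95759089086575
```

View pics/a5.png

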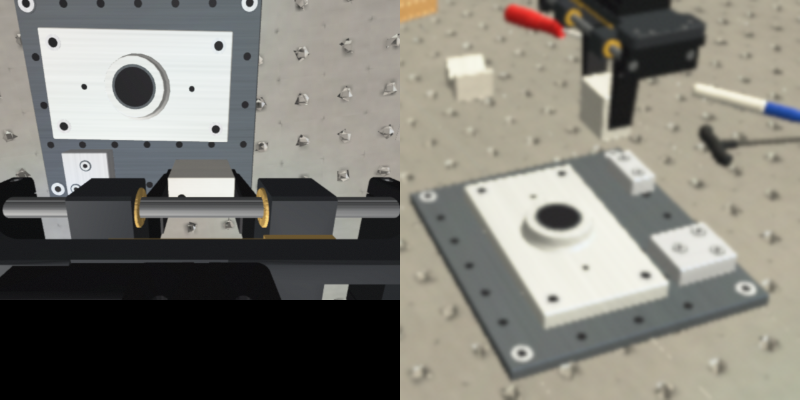

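The picture shows the block held upright above the gap, with the cover and fixture undisturbed. I'll cross-check the cover position in the wrist view against the top view.

Run:
```python
from h import *
c=np.load('w5.npz');g=cv2.cvtColor(c['color'],cv2.COLOR_BGR2GRAY)
for th in (150,190):
    m=np.zeros_like(g);m[20:240,40:385]=(g[20:240,40:385]>th)*255
    cs,_=cv2.findContours(m,cv2.RETR_EXTERNAL,cv2.CHAIN_APPROX_NONE);k=max(cs,key=cv2.contourArea)
    P=(ray(c,k[:,0],.028)[:,:2]*1000).astype(np.float32);r=cv2.minAreaRect(P);print(th,r,cv2.boxPoints(r).round().tolist())
```

```text
150 ((536.6995239257812, -49.09368896484375), (189.2327117919922, 109.23158264160156), 81.79483032226562) [[469.0, -135.0], [577.0, -151.0], [604.0, 37.0], [496.0, 52.0]]
190 ((536.8072509765625, -49.19477844238281), (188.50001525878906, 108.5325927734375), 81.79337310791016) [[470.0, -135.0], [577.0, -150.0], [604.0, 36.0], [497.0, 52.0]]
```

Emit:
shift_gripper(
  steps={"x":[0,0,0,0,0,0],"y":[0,0,0,0,0,0],"z":[0.032,0.032,0,0.002,0.002,0],"yaw":[0,0,0,0,0,0]},
)

```text
time_s: 8.32
eef_pos: [0.6215, 0.006, 0.0005]
ee_rot: [0.0, 0.061, 0.998, 0.0]
force: [0.3, 0.1, -1.3]
finger_gap: 0.045
finger_force: 30.0
```

Emit:
shift_gripper(
  steps={"x":[-0.004,0,-0.001,0],"y":[0,0,0,0],"z":[0,0,0,0],"yaw":[0,0,0,0]},
)

```text
time_s: 8.82
eef_pos: [0.6263, 0.0053, -0.0001]
ee_rot: [0.0, 0.061, 0.998, 0.0]
force: [-0.6, 0.3, -1.5]
finger_gap: 0.0452
finger_force: 30.0
```

Emit:
shift_gripper(
  steps={"x":[-0.001,0],"y":[0,0],"z":[0,0],"yaw":[0,0]},
)

```text
time_s: 9.07
eef_pos: [0.6269, 0.0053, -0.0001]
ee_rot: [-0.0, 0.061, 0.998, 0.0]
force: [-1.7, -0.5, -0.6]
finger_gap: 0.0449
finger_force: 30.0
```

Emit:
shift_gripper(
  steps={"x":[-0.001,0],"y":[0,0],"z":[0,0],"yaw":[0,0]},
)

```text
time_s: 9.32
eef_pos: [0.6269, 0.0053, -0.0002]
ee_rot: [-0.001, 0.061, 0.998, 0.0]
force: [-6.0, 1.3, 2.3]
finger_gap: 0.0452
finger_force: 30.0
```

Contact with the stop at −6 N. Next I'll seat it down, press slightly and release.

Emit:
shift_gripper(
  steps={"x":[0,0,-0.0007,0],"y":[0,0,0,0],"z":[0.001,0,0,0],"yaw":[0,0,0,0]},
)

```text
time_s: 9.82
eef_pos: [0.6269, 0.0053, -0.0002]
ee_rot: [-0.002, 0.061, 0.998, 0.0]
force: [-13.5, -0.1, 14.8]
finger_gap: 0.0448
finger_force: 30.0
```

Emit:
shift_gripper(
  steps={"x":[0,0,0,0],"y":[0,0,0,0],"z":[0,0,0,0],"yaw":[0,0,0,0]},
  aperture=0.07,
)

```text
time_s: 10.32
eef_pos: [0.629, 0.005, -0.0012]
ee_rot: [0.0, 0.061, 0.998, 0.0]
force: [-0.0, 0.3, 0.1]
finger_gap: 0.0697
finger_force: 0.0
```

Emit:
shift_gripper(
  steps={"x":[0,0,0,0],"y":[0,0,0,0],"z":[-0.04,-0.05,0,0],"yaw":[0,0,0,0]},
)

```text
time_s: 10.82
eef_pos: [0.6286, 0.0051, 0.0884]
ee_rot: [-0.0, 0.061, 0.998, 0.0]
force: [0.6, 0.4, -0.4]
finger_gap: 0.0701
finger_force: 0.0
```

Run:
```python
from workcell import bot, imaging
from h import *
s=bot.sense();print(s['eef_pos'],s['ee_rot'])
c=imaging.read_camera('wrist');np.savez('w6.npz',**c);cv2.imwrite('pics/w6.png',c['color'])
```

```text
[0.62858084 0.00509223 0.08842801] [-1.89555892e-04  6.10799921e-02  9.98132854e-01  6.39616932e-05]
```

View pics/w6.png

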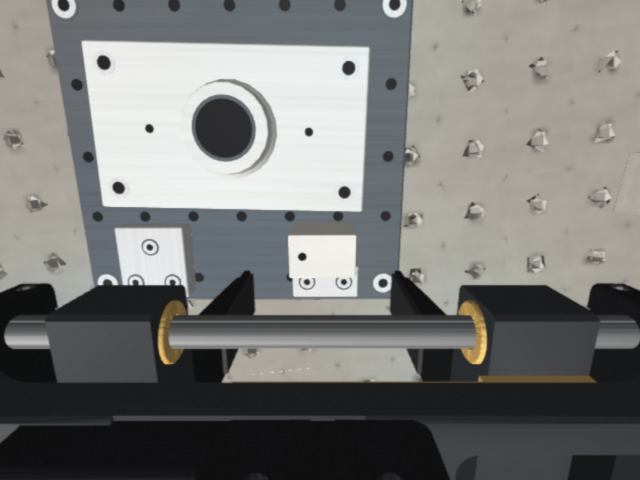

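The wrist view shows the packer at (289–356, 235–277), against the short stop and in line with it, with the cover untouched. I'll check its yaw and move the gripper in front of the cover.

Run:
```python
from h import *
c=np.load('w6.npz');g=cv2.cvtColor(c['color'],cv2.COLOR_BGR2GRAY)
print(g[228:300:3,345])
for th in (215,228):
    m=np.zeros_like(g);m[228:279,280:365]=(g[228:279,280:365]>th)*255
    cs,_=cv2.findContours(m,cv2.RETR_EXTERNAL,cv2.CHAIN_APPROX_NONE);k=max(cs,key=cv2.contourArea)
    P=(ray(c,k[:,0],.057)[:,:2]*1000).astype(np.float32);print(th,cv2.minAreaRect(P))
```

```text
[110 109 131 239 240 241 242 242 239 240 240 240 238 239 239 239 238 152
  54 213 154 234 233 124]
215 ((627.1561279296875, 5.3564453125), (45.19426727294922, 29.278249740600586), 82.98715209960938)
228 ((627.1213989257812, 5.07451057434082), (44.402442932128906, 29.27825355529785), 82.98716735839844)
```

Emit:
shift_gripper(
  steps={"x":[0.0436,0.0436,0.0436,0.0437,0,0],"y":[-0.0162,-0.0162,-0.0161,-0.0161,0,0],"z":[0,0,0,0,0,0],"yaw":[0,0,0,0,0,0]},
  aperture=0.095,
)

```text
time_s: 11.62
eef_pos: [0.4483, -0.0379, 0.0885]
ee_rot: [-0.0, 0.061, 0.998, 0.0]
force: [0.5, 0.4, -0.2]
finger_gap: 0.095
finger_force: 0.0
```

Emit:
shift_gripper(
  steps={"x":[0,0,0,0,0],"y":[0,0,0,0,0],"z":[0.04,0.04,0,0.017,0],"yaw":[0,0,0,0,0]},
)

```text
time_s: 12.25
eef_pos: [0.4483, -0.0377, -0.0078]
ee_rot: [-0.0, 0.061, 0.998, 0.0]
force: [0.6, -0.1, -0.4]
finger_gap: 0.0948
finger_force: 0.0
```

Packer yaw is 82.99°, so it is flush and square. Now I'll advance gently.

Emit:
shift_gripper(
  steps={"x":[-0.006,-0.006,-0.004,-0.002,-0.002,-0.002,-0.002,-0.002],"y":[0,0,0,0,0,0,0,0],"z":[0,0,0,0,0,0,0,0],"yaw":[0,0,0,0,0,0,0,0]},
)

```text
time_s: 13.25
eef_pos: [0.4718, -0.0407, -0.0082]
ee_rot: [-0.002, 0.061, 0.998, 0.0]
force: [-7.0, -1.3, 5.8]
finger_gap: 0.0951
finger_force: 3.5
```

Emit:
shift_gripper(
  steps={"x":[-0.002,-0.002,-0.002,-0.002],"y":[0,0,0,0],"z":[0,0,0,0],"yaw":[0,0,0,0]},
)

```text
time_s: 13.75
eef_pos: [0.4793, -0.0415, -0.0082]
ee_rot: [-0.002, 0.061, 0.998, 0.0]
force: [-8.8, 1.0, 6.8]
finger_gap: 0.0948
finger_force: 4.3
```

Emit:
shift_gripper(
  steps={"x":[-0.001,-0.001,-0.001,-0.001],"y":[0,0,0,0],"z":[0,0,0,0],"yaw":[0,0,0,0]},
)

```text
time_s: 14.25
eef_pos: [0.4822, -0.0418, -0.0083]
ee_rot: [-0.004, 0.061, 0.998, 0.001]
force: [-15.3, 0.0, 12.3]
finger_gap: 0.095
finger_force: 7.4
```

Emit:
shift_gripper(
  steps={"x":[0,0],"y":[0,0],"z":[-0.0008,0],"yaw":[0,0]},
)

```text
time_s: 14.5
eef_pos: [0.4822, -0.0419, -0.008]
ee_rot: [-0.004, 0.061, 0.998, 0.0]
force: [-10.6, -1.7, -2.6]
finger_gap: 0.0949
finger_force: 4.8
```

Emit:
shift_gripper(
  steps={"x":[-0.001,0],"y":[0,0],"z":[0,0],"yaw":[0,0]},
)

```text
time_s: 14.75
eef_pos: [0.4822, -0.0419, -0.0081]
ee_rot: [-0.005, 0.061, 0.998, 0.001]
force: [-14.4, -1.9, 2.1]
finger_gap: 0.0947
finger_force: 6.8
```

Emit:
shift_gripper(
  steps={"x":[-0.0005,0],"y":[0,0],"z":[0,0],"yaw":[0,0]},
)

```text
time_s: 15.0
eef_pos: [0.4822, -0.0419, -0.0081]
ee_rot: [-0.005, 0.061, 0.998, 0.001]
force: [-16.4, -2.7, 3.2]
finger_gap: 0.0952
finger_force: 7.8
```

Run:
```python
from workcell import bot, imaging
from h import *
c=imaging.read_camera('wrist');t=imaging.read_camera('side');np.savez('w7.npz',**c);np.savez('s7.npz',**t)
o=np.zeros((600,600,3),np.uint8);o[:]=cv2.resize(t['color'][220:370,280:430],(600,600));cv2.imwrite('pics/a7.png',o)
```

```text
(no output)
```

View pics/a7.png

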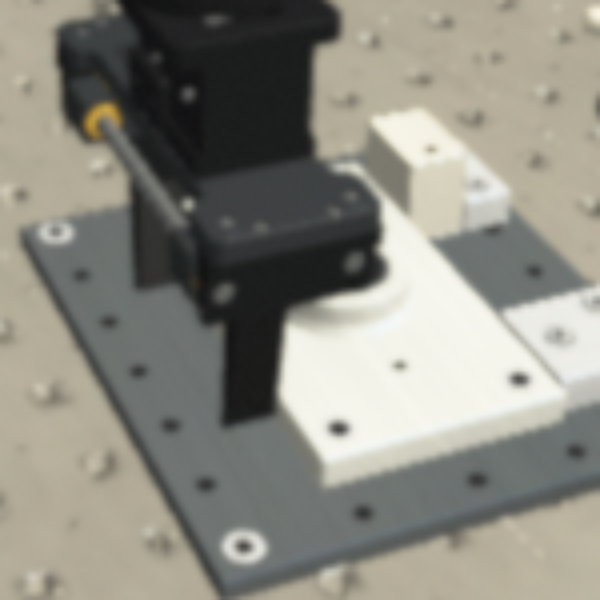

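The side crop shows both fingers on the cover's front edge. The cover's back edge is at the deep stop (≈(540,370)) and the packer (≈(440,230)), and the arm has stalled as the force rises. I'll check the gaps numerically with brightness profiles.

Run:
```python
from workcell import bot, imaging
from h import *
a=np.deg2rad(-7);ex=np.array([np.cos(a),np.sin(a),0]);ey=np.array([-ex[1],ex[0],0])
D=np.array([.5959,-.1215,.028])
cams={n:imaging.read_camera(n) for n in('top','side')}
ref=dict(top=np.load('top0.npz'),side=np.load('side0.npz'))
for n,c in cams.items():
  for lab,src in(('start',ref[n]),('now',c)):
    g=cv2.cvtColor(src['color'],cv2.COLOR_BGR2GRAY)
    for y in (-20,0,10,118,130,142):
      X=[D+ex*k/1000+ey*y/1000 for k in np.arange(-24,14,1.5)]
      p=proj(c,X).astype(np.float32)
      print(n,lab,y,cv2.remap(g,p[:,0].reshape(1,-1),p[:,1].reshape(1,-1),cv2.INTER_LINEAR)[0].tolist())
```

```text
top start -20 [148, 184, 199, 205, 209, 202, 158, 106, 89, 90, 91, 91, 91, 88, 85, 84, 128, 163, 183, 189, 188, 187, 187, 188, 190, 191]
top start 0 [203, 204, 205, 207, 209, 201, 167, 123, 89, 91, 92, 90, 89, 91, 87, 89, 117, 171, 191, 193, 191, 178, 142, 160, 154, 121]
top start 10 [205, 205, 206, 207, 210, 197, 165, 118, 94, 90, 91, 91, 92, 91, 88, 93, 114, 161, 183, 190, 190, 190, 191, 191, 190, 191]
top start 118 [198, 198, 199, 198, 198, 201, 203, 189, 146, 104, 92, 92, 91, 93, 92, 93, 93, 92, 90, 91, 92, 92, 92, 93, 91, 90]
top start 130 [197, 197, 199, 198, 199, 200, 202, 199, 156, 110, 92, 92, 90, 90, 91, 92, 92, 90, 91, 91, 91, 94, 93, 92, 92, 92]
top start 142 [55, 94, 150, 182, 193, 198, 201, 202, 153, 83, 42, 44, 57, 75, 87, 92, 93, 91, 93, 93, 92, 94, 91, 91, 92, 91]
top now -20 [223, 222, 219, 199, 169, 137, 108, 106, 135, 176, 207, 218, 222, 224, 218, 197, 178, 189, 204, 210, 211, 210, 210, 211, 210, 212]
top now 0 [223, 223, 223, 222, 222, 222, 222, 223, 222, 222, 222, 222, 223, 225, 226, 200, 181, 191, 212, 215, 212, 199, 161, 180, 172, 135]
top now 10 [223, 223, 22
[... 1546 characters left out ...]
236, 235, 234]
side now 0 [244, 244, 244, 244, 244, 244, 244, 244, 244, 244, 244, 244, 244, 242, 232, 210, 194, 201, 224, 232, 233, 229, 219, 208, 197, 190]
side now 10 [245, 244, 244, 245, 245, 244, 244, 244, 244, 244, 244, 244, 244, 240, 227, 204, 189, 203, 223, 234, 236, 236, 234, 230, 224, 217]
side now 118 [67, 67, 68, 69, 68, 68, 69, 69, 82, 107, 164, 206, 232, 234, 222, 197, 162, 138, 131, 138, 161, 185, 201, 207, 207, 207]
side now 130 [67, 71, 79, 88, 91, 88, 79, 72, 68, 69, 80, 109, 146, 182, 188, 174, 152, 133, 124, 121, 121, 120, 123, 131, 155, 180]
side now 142 [66, 65, 65, 65, 65, 65, 65, 65, 66, 70, 78, 100, 130, 160, 174, 165, 147, 130, 123, 121, 121, 120, 120, 121, 120, 119]
```

The cover's back edge falls on the same line at both ends. The deep-stop seam is closed, and the dark strip at the block is just its own front face, with the predicted 5 mm projection. I'll press more firmly and check that it holds.

Emit:
shift_gripper(
  steps={"x":[-0.001,-0.001,-0.0005,0],"y":[0,0,0,0],"z":[0,-0.0002,0,0],"yaw":[0,0,0,0]},
)

```text
time_s: 15.7
eef_pos: [0.4822, -0.0418, -0.0081]
ee_rot: [-0.008, 0.061, 0.998, 0.001]
force: [-24.7, -3.7, 8.8]
finger_gap: 0.095
finger_force: 12.3
```

Emit:
shift_gripper(
  steps={"x":[0,0,0,0],"y":[0,0,0,0],"z":[0,0,0,0],"yaw":[0,0,0,0]},
)

```text
time_s: 16.2
eef_pos: [0.4822, -0.0419, -0.0081]
ee_rot: [-0.008, 0.061, 0.998, 0.001]
force: [-25.0, -3.1, 8.6]
finger_gap: 0.0952
finger_force: 12.3
```

Steady at 25 N with no movement, so I'm handing in.

```bash
python3 -c "
from workcell import bot, imaging
print(bot.job_done())"
```

```text
the job is handed in; nothing more can be done
None
```

The job is handed in: the tall packer stands square and flush on the short stop, and the cover is pressed home against it and the deep stop at a steady 25 N; the flat packer and V block were not touched. The first grasp closed above the block because the real fingertips sit about 37 mm further back than the stated tool frame, so I corrected for that offset and regrasped.

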